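# Fetch the hexagonal gift tin from behind the display jars

## Task

A customer wants the low hexagonal gift tin that stands at the back of the little wooden display plinth, behind the tall round jar and the tall square tin. First stand both tall ones upright on the wooden side board, then lift the hexagonal tin out and set it flat in the open pastry tray; only then put the tall ones back upright on the plinth, the round jar centred on the round gold card and the square tin centred on the square gold card with its sides parallel to the card's. Leave the low round tin and the little ramekin beside it where they stand, and tip none of these things over.

Things in the scene. Friction and masses are not known exactly. Their poses are not given: they have to be found in the camera images.
- jar: tall round white ceramic jar, 62 mm diameter, straight sides to 105 mm, then a flush pale wooden lid to 118 mm and a small 20 mm wide knob to 130 mm; about 350 g. Origin: centre of the underside, z up. At the start it stands on the round gold card.
- tin: tall square plain steel tin, 58 x 58 mm, 115 mm tall, about 300 g, sides parallel to its x and y axes. Origin: centre of the underside, z up. At the start it stands on the square gold card.
- hex_tin: low hexagonal brass gift tin, 60 mm across flats (69 mm across corners), 50 mm tall, about 250 g; pairs of flats face along its x axis and at 60 and 120 degrees to it. Origin: centre of the underside, z up. At the start it stands on the plinth itself, at the middle of its back half, turned at most 0.2 rad from the plinth.
- card_round: round gold card, 76 mm diameter, 4 mm thick, fixed on the front half of the plinth, left or right: the jar's place. Origin: centre of the underside (on the plinth's top), z up.
- card_square: square gold card, 74 x 74 mm, 4 mm thick, fixed on the front half of the plinth, on the other side, sides parallel to its x and y axes: the square tin's place. Origin: centre of the underside (on the plinth's top), z up. The two cards' centres are 96 mm apart along the plinth's y and 35 mm in front of its centre.
- plinth: fixed dark wooden display plinth, 170 mm (x) by 240 mm (y), 20 mm thick. Origin: centre of the underside, on the table; its x axis points from its front (robot side) to its back, z up. On it stand the jar, the three tins and the ramekin.
- board: fixed pale wooden side board for putting things aside, 220 mm (x) by 150 mm (y), 15 mm thick, empty at the start, on the left or the right of the plinth. Origin: centre of the underside, on the table, z up.
- card_tray: fixed open cardboard pastry tray with a gold floor, empty, on the other side of the plinth. Inner floor 168 x 168 mm, 3 mm above the table; walls 30 mm high, leaning outward; a small tab on its -x side. Origin: centre of the underside, on the table, z up.
- round_tin: low round brass tin, 50 mm diameter, 45 mm tall, at one back corner of the plinth, about 90 mm to the side of the plinth's middle line; it stays where it is. Origin: centre of the underside, z up.
- ramekin: little white ceramic ramekin, 50 mm across the rim, 38 mm tall, at the other back corner of the plinth; it stays where it is. Origin: centre of the underside, z up.
Things that resemble listed ones, but are neither listed nor needed, are in the scene too. Leave any pink look-alike of the tin alone. What is shaped like the jar but turquoise is not meant.

How it is judged (in metres and radians):
On the way, in this order (a step that is already met when the one before it is completed fails the run):
1. the jar and the square tin both stand released on the side board, the hexagonal tin still in its place (x of jar in the frame of board between -0.108 and 0.108 m and y of jar in the frame of board between -0.073 and 0.073 m and z of jar in the frame of board between 0.011 and 0.02 m and angle between each of jar, tin's own z axis and vertical below 0.12 rad and linear speed of each of jar, tin below 0.02 m/s and contact force between each of jar, tin and the fingers below 0.05 N and x of tin in the frame of board between -0.108 and 0.108 m and y of tin in the frame of board between -0.073 and 0.073 m and z of tin in the frame of board between 0.011 and 0.02 m and distance of hex_tin from where it was at the start of the episode below 0.02 m), for 0.2 s.
2. the hexagonal tin stands released in the pastry tray, the jar and the square tin still on the side board (x of hex_tin in the frame of card_tray between -0.055 and 0.055 m and y of hex_tin in the frame of card_tray between -0.055 and 0.055 m and z of hex_tin in the frame of card_tray between -0.001 and 0.008 m and angle between each of hex_tin, jar, tin's own z axis and vertical below 0.12 rad and linear speed of each of hex_tin, jar, tin below 0.02 m/s and contact force between each of hex_tin, jar, tin and the fingers below 0.05 N and x of jar in the frame of board between -0.108 and 0.108 m and y of jar in the frame of board between -0.073 and 0.073 m and z of jar in the frame of board between 0.011 and 0.02 m and x of tin in the frame of board between -0.108 and 0.108 m and y of tin in the frame of board between -0.073 and 0.073 m and z of tin in the frame of board between 0.011 and 0.02 m), for 0.2 s.
At the end, for the whole second after the job is handed in: Hexagonal tin flat in the tray; jar and square tin upright on the cards of their shape, within 12 mm of centre, the square tin within 0.2 rad of its card; low round tin and ramekin upright, within 20 mm of their start; all released, at rest (x of hex_tin in the frame of card_tray between -0.055 and 0.055 m and y of hex_tin in the frame of card_tray between -0.055 and 0.055 m and z of hex_tin in the frame of card_tray between -0.001 and 0.008 m and angle between each of hex_tin, jar, tin, round_tin, ramekin's own z axis and vertical below 0.12 rad and linear speed of each of hex_tin, jar, tin, round_tin, ramekin below 0.02 m/s and contact force between each of hex_tin, jar, tin and the fingers below 0.05 N and horizontal distance between jar and card_round below 0.012 m and z of jar in the frame of card_round between 0.001 and 0.008 m and horizontal distance between tin and card_square below 0.012 m and z of tin in the frame of card_square between 0.001 and 0.008 m and (angle between the x axis of tin and the x axis of card_square, either way round below 0.2 rad or angle between the x axis of tin and the y axis of card_square, either way round below 0.2 rad) and distance of each of round_tin, ramekin from where it was at the start of the episode below 0.02 m); the robot touches nothing.
It fails at once if the jar, the square tin or the hexagonal tin is tipped over (past 0.6 rad) (angle between any of jar, tin, hex_tin's own z axis and vertical above 0.6 rad).
It fails at once if the low round tin or the ramekin is pushed more than 20 mm or tipped past 0.6 rad (distance of any of round_tin, ramekin from where it was at the start of the episode above 0.02 m or angle between any of round_tin, ramekin's own z axis and vertical above 0.6 rad).
It also fails if it takes over 128 s, if anything falls off the work surface, if the arm or the gripper's body presses on something with over 40 N, if the wrist force passes 120 N, or if a joint passes its speed limit or range.

## Robot

A 6-joint arm with a two-finger parallel gripper is mounted at the origin on the work surface. World frame = base frame: x ahead of the robot, y to its left, z up, the work surface at z = 0. Lengths are in mm, angles in rad, forces in N, time in s.
With the tool pointing down it reaches from about 300 to 875 mm from the base axis. Payload 6.4 kg.
Tool frame: the origin (TCP) lies between the finger pads; the fingertips stand 25 mm ahead of it and the grasp point (between the pads) lies 6 mm ahead of it (manip.tips_ahead is the z of the fingertips in the tool frame, in mm); z points along the fingers, y is the line along which they close (so a half turn about z gives the same grasp; the last joint's range is limited). The gripper opens to 88 mm and grips with 3 to 60 N. Pads are 18 mm wide; open, the fingers measure 123 mm over their backs; the gripper's body (75 mm by 187 mm) begins 45 mm behind the grasp point.
Start: joints at [-1.438, 0.181, 1.607, -0, 1.354, -0.206], TCP at [191.121, -542.323, 263.714] pointing down, gripper open.
Joint ranges: [-2.99, 2.99], [-0.89, 2.07], [0.3, 2.58], [-1.14, 4.28], [0, 2.63], [-3.12, 3.12]. Speed limits (rad/s): [2.57, 2.57, 3.01, 3.14, 3.14, 3.14].

## Interface

Orientations are given as a 3x3 rotation matrix whose columns are the frame's x, y, z axes.
In Python, from bench import manip gives the robot as it stands. The module is installed in compiled form; this text tells all that it offers.
- The arm moves only by the shell command python3 -m handwheel 'ROWS' [OPENING]. ROWS is JSON, one flat list of numbers, 6 for each row, row after row: the shift along the world's x, y, z in m, then the turn, a rotation vector about the world's x, y, z in degrees. In form: [dx, dy, dz, wx, wy, wz, dx, dy, dz, wx, wy, wz, ...]. A call has 1 to 12 rows; each row shifts and turns the commanded pose from where the row before left it; what a row does not reach is not made up. A row lasts 1/10 s, in which the tool goes at most 50 mm and 8.59 degrees, less where a joint would pass 70% of its speed; a pose out of reach is approached as far as the arm can. A call with a gripper value outside its range is refused whole. OPENING is the finger opening in m, from 0 to 0.0881, set as the call begins (- or left out, the last holds). The fingers move at their own pace and stop on an object; the grip force is fixed at half the most. Time passes only in rows, so rows that do not move let the fingers close. It gives the time, the measured TCP pose, the force, the opening and the grip force at its end, in the units of the state.
- manip.state(): the state, without advancing time (a new reading comes with each control period).
- manip.read_camera(name): name is "side" or "top" or "wrist"; returns (picture, depth): 480x640x3 uint8, red, green, blue; 480x640 float32, mm along the optical axis (not along the pixel's ray), 0 where there is no reading.
- manip.camera_info(name): a dict with "vertical_fov" (degrees; the focal length in pixels is half the picture's height over the tangent of half this angle, whatever the lens; pixels are square), "cx", "cy" (the principal point, pixels), "world_from_camera" (4x4, takes a point from camera to world coordinates). Camera axes: x right, y down, z forward; pixel columns grow to the right and rows downward; lengths in mm; the calibration is good to about 2 mm. The wrist camera is an equidistant fisheye: a pixel r from the principal point sees the ray r / f radians off the axis. A picture is of the moment at which its call begins: read the wrist's pose just before it. camera_info takes no time and is no camera call; for the wrist camera it gives the pose at the moment of the call.
- manip.job_done(): hands the job in; it is judged then, once.
The state is a dict: "clock": time; "q": joint angles; "qd": joint speeds; "effort": joint torques, N m; "eef_pos": TCP position; "tool_rot": TCP orientation; "ft_force": force on the tool from outside, world axes, zero at the start; "torque": the same for the moment, N m; "finger_gap": opening from 0.0 (shut) to 1.0 (fully open); "grasp_force": force on a finger pad.
Only numpy, scipy, OpenCV 4.12 (cv2) and the standard library are available. Lean on these libraries where they do the work, as an engineer would, in place of code of your own. Each camera call takes 0.05 s, during which the arm holds its last target. There are 200 camera calls.

## Working session

There is one attempt and no reset: what is moved stays moved. The work goes in short steps, Python scripts to look and compute and a shell command to move; the robot and the scene stay as the last step left them, time stands still between calls to the robot, and variables do not carry over. Pictures are saved under pics/ and viewed, at most 14 in all, crops included, and the job is handed in when it is done.

```bash
mkdir -p pics
python3 - <<'E'
from bench import manip
import cv2,numpy as np
for n in ["side","top"]:
    p,d=manip.read_camera(n); i=manip.camera_info(n)
    cv2.imwrite(f"pics/{n}0.png",p[:,:,::-1]); np.savez(f"{n}0.npz",p=p,d=d,M=i["world_from_camera"])
    print(n,i["vertical_fov"],i["cx"],i["cy"]); print(np.round(i["world_from_camera"],3))
    print((d>0).mean())
s=manip.state();print(s["clock"],s["eef_pos"],np.round(s["tool_rot"],3))
i=manip.camera_info("wrist");print(i)
E
```

```text
side 44.92045684388374 317.90723712076954 231.64344343869033
[[-9.19000e-01 -2.26000e-01  3.22000e-01  1.48639e+02]
 [-3.93000e-01  5.61000e-01 -7.29000e-01  8.66883e+02]
 [-1.60000e-02 -7.96000e-01 -6.04000e-01  7.90054e+02]
 [ 0.00000e+00  0.00000e+00  0.00000e+00  1.00000e+00]]
0.9961263020833333
top 57.126449804174996 323.5313285573392 235.2039955450451
[[ 1.33000e-01 -9.70000e-01  2.01000e-01  3.97370e+02]
 [-9.91000e-01 -1.30000e-01  2.60000e-02  4.33100e+00]
 [ 1.00000e-03 -2.03000e-01 -9.79000e-01  8.39495e+02]
 [ 0.00000e+00  0.00000e+00  0.00000e+00  1.00000e+00]]
0.9961458333333333
0.1 [ 191.06694662 -541.8599707   262.91131897] [[ 0.943  0.332 -0.   ]
 [ 0.332 -0.943  0.002]
 [ 0.    -0.002 -1.   ]]
{'vertical_fov': 65.70646984690485, 'cx': 321.16371738309726, 'cy': 237.2965283902932, 'world_from_camera': array([[ 3.32698779e-01, -9.07547162e-01, -2.56260944e-01,
         2.57673485e+02],
       [-9.43030996e-01, -3.20759536e-01, -8.83507807e-02,
        -5.18357464e+02],
       [-2.01564123e-03,  2.71056211e-01, -9.62561410e-01,
         3.82974494e+02],
       [ 0.00000000e+00,  0.00000000e+00,  0.00000000e+00,
         1.00000000e+00]])}
```

View pics/top0.png

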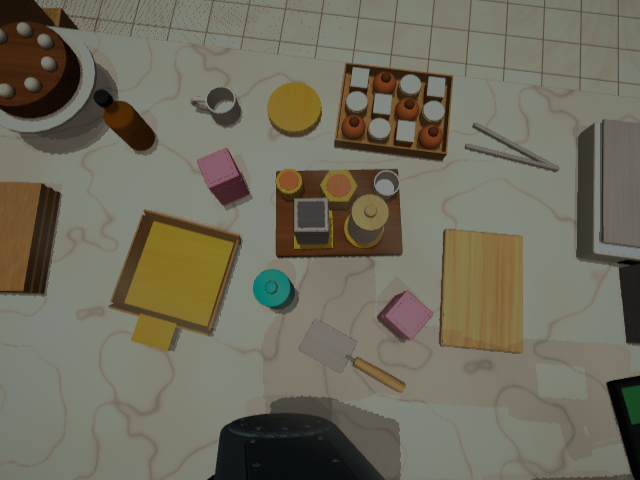

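View pics/side0.png

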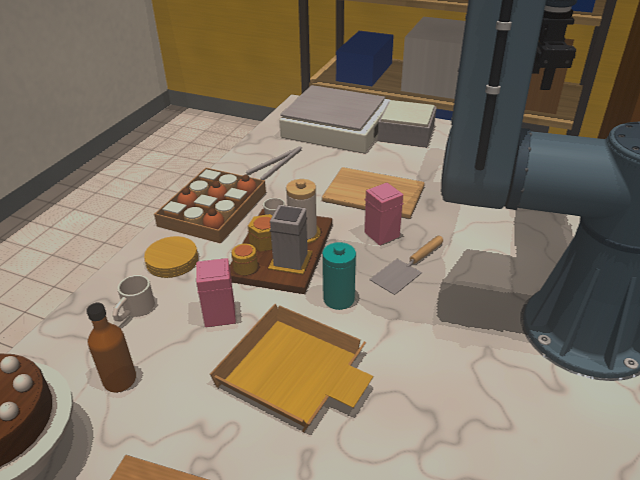

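The top view shows the plinth at about (338,212). On it are the steel square tin (311,215), the white jar with the wooden knob lid (368,218), the hex tin (338,186), the round tin (289,182) and the ramekin (386,182). The side board is at (482,290) and the tray at (178,273).

Candidates:
- **Tin:** the steel one at (311,215) fits. The pink ones at (222,176) and (405,315) do not.
- **Jar:** the white one at (368,218), standing on the round card, fits. The turquoise one at (272,288) does not.
- **Low tins:** hexagonal at (338,186), round at (289,182).

```bash
cat > see.py <<'E'
import numpy as np,cv2
from bench import manip
def cloud(n,d,M,info=None):
    i=manip.camera_info(n); f=240/np.tan(np.radians(i["vertical_fov"])/2)
    v,u=np.mgrid[:480,:640].astype(float); x=(u-i["cx"])/f; y=(v-i["cy"])/f
    if n=="wrist":
        r=np.hypot(x,y)+1e-9; k=np.tan(np.minimum(r,1.4))/r; x=x*k; y=y*k
    P=np.stack([x*d,y*d,d],-1)@M[:3,:3].T+M[:3,3]
    P[d<=0]=np.nan
    return P
def rect(P,m):
    q=P[m][:,:2].astype(np.float32); (c,s,a)=cv2.minAreaRect(q); return np.round(c,1),np.round(s,1),round(a,1)
E
python3 - <<'E'
from see import *
for n in ["side","top"]:
    z=np.load(n+"0.npz"); P=cloud(n,z["d"],z["M"]); p=z["p"]; hsv=cv2.cvtColor(p,cv2.COLOR_RGB2HSV)
    X,Y,Z=P[...,0],P[...,1],P[...,2]
    print("==",n)
    box=lambda x0,x1,y0,y1,z0,z1:(X>x0)&(X<x1)&(Y>y0)&(Y<y1)&(Z>z0)&(Z<z1)
    if n=="top":
        for nm,(u,v) in dict(tin=(300,216),tinin=(311,215),jar=(360,212),knob=(370,211),hex=(338,186),rt=(289,182),ram=(386,182),board=(482,290),tray=(178,273),plf=(285,245),table=(300,330),cardr=(352,240),cards=(325,243),plb=(310,180)).items(): print(nm,np.round(P[v,u],1))
    def rep(nm,m):
        m=cv2.morphologyEx(m.astype(np.uint8),cv2.MORPH_OPEN,np.ones((2,2)))
        k,l,st,_=cv2.connectedComponentsWithStats(m)
        for j in range(1,k):
            if st[j,4]>60: print(nm,st[j,4],*rect(P,l==j),"z",np.round(np.median(Z[l==j]),1))
    B=(350,640,-150,150)
    rep("tall",box(*B,95,126)); rep("knob",box(*B,123,140)); rep("mid",box(*B,35,60)); rep("plinth",box(*B,12,30)); rep("board",box(250,600,-400,-140,8,22))
    rep("trayall",box(250,600,130,400,12,40)); rep("trayfloor",box(250,600,130,400,-3,10)&(hsv[...,0]>15)&(hsv[...,0]<35)&(hsv[...,1]>150))
t=np.load("top0.npz")["p"][150:270,265:415,::-1]; cv2.imwrite("pics/crop0.png",cv2.resize(t,None,fx=5,fy=5,interpolation=cv2.INTER_CUBIC))
E
```

```text
== side
tall 630 [ 419.6 -180. ] [184.2  70.2] 75.0 z nan
tall 264 [610.  -91.8] [ 43.4 245.7] 17.4 z nan
tall 442 [558.1  35.5] [113.   52.4] 75.4 z nan
tall 786 [465.1  40.4] [ 52.9 189. ] 18.8 z nan
knob 190 [ 599.3 -131.1] [ 53.1 240.9] 8.7 z nan
knob 561 [575.3  28.8] [ 55.3 107.2] 9.2 z nan
knob 84 [443.9  96.9] [28.3 16.7] 60.5 z 127.7
mid 319 [ 419.6 -147.3] [112.8  56.2] 57.7 z nan
mid 83 [565.8 -58.3] [13.3 69.4] 7.3 z nan
mid 71 [616.3  60.1] [13.3 69.4] 33.6 z 46.2
mid 328 [555.7  45.8] [97.7 49.7] 69.5 z 43.7
mid 131 [633.1  95.1] [16.5 65.9] 5.3 z 43.6
mid 298 [432.   89.3] [86.9 46.1] 64.9 z nan
plinth 2140 [596.   -5.7] [126.5 265.2] 8.9 z nan
plinth 221 [ 423.1 -120.6] [82.7 52.1] 32.2 z 18.5
plinth 206 [434.6 106.1] [69.3 33.9] 47.8 z nan
board 2052 [ 470.4 -231.9] [202.4 229.4] 14.3 z nan
trayall 3608 [479.6 306.3] [195.2 263.5] 63.2 z nan
trayfloor 6885 [454.2 296.6] [175.5 177.8] 80.9 z nan
== top
tin [567.9  65.5 139.8]
tinin [572.2  48.  139. ]
jar [587.9 -31.  139.2]
knob [588.4 -46.2 151.2]
hex [650.1  11.   69.7]
rt [647.2 101.3  65.3]
ram [686.  -79.9  22.7
[... 234 characters left out ...]
118 [547.1  40.2] [18.1 62.5] 26.5 z 101.4
tall 1032 [439.1  89.3] [38.4 70.1] 52.2 z nan
tall 1173 [ 424.8 -138.7] [76.5 57.7] 49.6 z nan
knob 882 [580.4  45.1] [68.  60.1] 12.2 z nan
knob 74 [563.5 -42.8] [43.7  9.5] 81.8 z 126.6
knob 120 [446.1  95.2] [16.9 16.7] 9.2 z 128.7
mid 77 [619.   95.5] [43.3 34.8] 3.3 z 40.8
mid 71 [623.    2.1] [ 9.  38.5] 21.4 z 39.4
mid 75 [564.7 -42.6] [49.1 11.8] 81.0 z 42.0
mid 83 [545.2  42.2] [ 4.5 54.5] 12.9 z nan
plinth 3832 [593.8  -2. ] [123.9 242.2] 8.6 z nan
board 8879 [ 503.  -292.6] [207.1 155.2] 6.6 z nan
board 75 [ 310.  -149.9] [15.7 22. ] 87.8 z nan
trayall 3512 [443.8 294.7] [187.5 249.8] 76.8 z nan
trayfloor 7593 [nan nan] [0. 0.] 0.0 z nan
```

View pics/crop0.png

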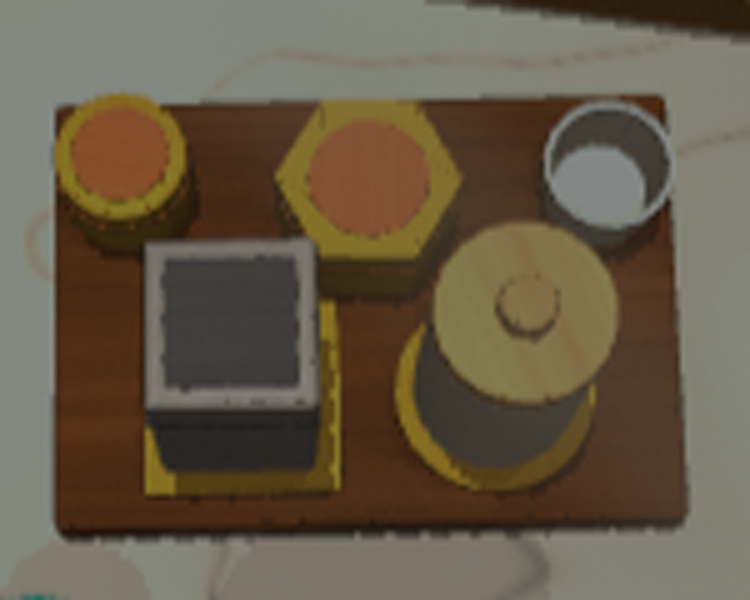

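The crop confirms it: plain steel square tin, wooden-lidded jar and hexagonal brass tin. Tops are at about 139, 139 and 151 (lid and knob), and 70 mm. The text gives 139, 142, 154 and 70. Next, precise centres from both views.

Run:
```python
from see import *
for n in ["side","top"]:
    z=np.load(n+"0.npz"); P=cloud(n,z["d"],z["M"]); p=z["p"]; h,s,vv=cv2.split(cv2.cvtColor(p,cv2.COLOR_RGB2HSV))
    X,Y,Z=P[...,0],P[...,1],P[...,2]; print("==",n)
    def rep(nm,x0,x1,y0,y1,z0,z1,c=True,circ=False):
        m=(X>x0)&(X<x1)&(Y>y0)&(Y<y1)&(Z>z0)&(Z<z1)&c
        k,l,st,_=cv2.connectedComponentsWithStats(m.astype(np.uint8))
        if k<2: print(nm,"none");return
        j=1+np.argmax(st[1:,4]); m=l==j
        r=rect(P,m); q=P[m][:,:2].astype(np.float32); (cc,rr)=cv2.minEnclosingCircle(q)
        print(nm,st[j,4],*r,"z",np.round(np.median(Z[m]),1),"circ",np.round(cc,1),round(rr,1))
    rep("tin",520,640,0,90,131,150); rep("jarlid",520,640,-90,0,132,146);rep("knob",520,640,-90,0,146,170)
    rep("hex",600,690,-30,55,63,80); rep("rt",600,690,70,125,58,75); rep("ram",600,720,-120,-55,48,70)
    rep("plinth",480,720,-140,150,15,25); rep("board",350,640,-400,-190,11,20)
    gold=(h>15)&(h<35)&(s>130)
    rep("tray",250,600,150,420,-2,7,gold); rep("trayrim",250,600,150,420,22,40)
    rep("pinkR",380,480,-190,-80,90,140);rep("pinkL",600,720,150,300,90,140);rep("turq",380,500,50,140,90,140)
    rep("cards",500,600,0,100,21,30,gold);rep("cardr",500,620,-100,-5,21,30,gold)
```

```text
== side
tin 599 [572.9  50.9] [58.2 62.5] 8.5 z 138.4 circ [571.4  52.1] 39.0
jarlid 405 [588.  -42.3] [59.9 62.5] 23.9 z 140.7 circ [588.6 -43.2] 33.0
knob 58 [588.3 -43.7] [22.  18.6] 77.8 z 152.4 circ [589.8 -44.9] 12.6
hex 369 [659.4  17.5] [49.1 67.6] 23.9 z 69.3 circ [651.2  12.7] 35.6
rt 312 [649.5 102. ] [45.7 50.3] 89.6 z 64.5 circ [648.4 103.7] 26.9
ram 100 [677.7 -83.2] [48.  37.4] 32.0 z 53.6 circ [674.  -77.1] 25.8
plinth 2082 [616.4   8.3] [171.2 245.3] 8.9 z 19.4 circ [605.2   8.8] 140.6
board 2105 [ 505.2 -277.3] [219.6 155.7] 2.4 z 13.9 circ [ 505.7 -276.5] 131.0
tray 6898 [461.9 288.4] [165.7 165.4] 82.7 z 2.6 circ [462.2 289.1] 115.4
trayrim 1306 [347.5 306. ] [191.6  51.4] 82.0 z 30.6 circ [369.4 302.9] 95.8
pinkR 751 [ 434.4 -127.6] [62.5 61.9] 55.3 z 112.7 circ [ 435.  -126.4] 40.7
pinkL 1036 [640.5 225.2] [58.5 62.6] 32.6 z 113.8 circ [639.5 226.7] 40.7
turq 928 [447.6  99.7] [60.5 64.9] 5.5 z 116.3 circ [448.4  99.9] 33.3
cards 180 [570.6  50.8] [68.1 75.1] 8.4 z 23.2 circ [572.1  51.1] 48.5
cardr 61 [558.8 -45.5] [56.6 17.2] 88.4 z 22.9 circ [565.  -45.7] 28.
[... 405 characters left out ...]
.6 circ [672.9 -77.7] 25.6
plinth 4473 [616.1   4.9] [169.9 239.1] 8.8 z 19.4 circ [615.4   6.2] 144.5
board 9083 [ 504.8 -281.1] [219.8 149.4] 2.4 z 13.9 circ [ 504.8 -280.8] 130.4
tray 7581 [462.5 289.8] [168.9 167.8] 82.4 z 2.7 circ [462.4 290.5] 116.4
trayrim 1428 [348.4 304.8] [190.7  51.5] 82.5 z 30.5 circ [368.5 302.1] 95.4
pinkR 1382 [ 434.7 -130.2] [58.7 58.9] 55.0 z 114.4 circ [ 435.8 -129.1] 40.3
pinkL 1231 [640.5 222.7] [59.4 59.3] 32.5 z 114.7 circ [639.5 222.6] 40.1
turq 1162 [448.   96.5] [61.  60.7] 16.2 z 117.5 circ [448.   96.5] 30.9
cards 298 [566.5  45.7] [58.5 73.5] 8.2 z 23.6 circ [566.   46.2] 45.5
cardr 261 [577.7 -44.3] [74.9 52.2] 76.8 z 23.1 circ [588.6 -47.1] 37.8
```

Everything agrees. The plinth is at (616,6), yaw 8.8°, which predicts the square card at (574,48) and the round card at (589,-46). Those match the tin and jar tops. The side view reads y about 2.5 mm higher than the top view, so I'll check with the wrist camera. I'll close along the plinth's x, which leaves both neighbours free.

```bash
python3 -m handwheel '[0.03,0.038,0,0,0,7, 0.03,0.038,0,0,0,7, 0.03,0.038,0,0,0,7, 0.03,0.038,0,0,0,7, 0.03,0.038,0,0,0,7, 0.03,0.038,0,0,0,7, 0.03,0.038,0,0,0,7, 0.03,0.038,0,0,0,7, 0.03,0.038,0,0,0,7, 0.03,0.038,0,0,0,7, 0.03,0.038,0,0,0,7, 0,0,0,0,0,2]' 0.088; python3 -m handwheel '[0.035,0.03,0,0,0,0,0.035,0.03,0,0,0,0,0,0,0,0,0,0,0,0,0,0,0,0]'
cat > wr.py <<'E'
from see import *
import sys
def wrist(tag,out=True):
    M=manip.camera_info("wrist")["world_from_camera"]; p,d=manip.read_camera("wrist")
    cv2.imwrite(f"pics/{tag}.png",p[:,:,::-1]); return p,d,cloud("wrist",d,M)
def st():
    s=manip.state(); R=s["tool_rot"]; print("t",round(s["clock"],2),"tcp",np.round(s["eef_pos"],1),"yaw y",np.round(np.degrees(np.arctan2(R[1,1],R[0,1])),2),"tilt",np.round(R[:,2],3),"gap",round(s["finger_gap"],3),"F",round(s["grasp_force"],1),np.round(s["ft_force"],1))
def rep(P,nm,x0,x1,y0,y1,z0,z1,c=True):
    X,Y,Z=P[...,0],P[...,1],P[...,2]; m=(X>x0)&(X<x1)&(Y>y0)&(Y<y1)&(Z>z0)&(Z<z1)&c
    k,l,s,_=cv2.connectedComponentsWithStats(m.astype(np.uint8))
    if k<2: print(nm,"none");return
    j=1+np.argmax(s[1:,4]); m=l==j
    cc,rr=cv2.minEnclosingCircle(P[m][:,:2].astype(np.float32))
    print(nm,s[j,4],*rect(P,m),"z",np.round(np.median(Z[m]),1),"circ",np.round(cc,1),round(rr,1))
E
python3 - <<'E'
from wr import *
st(); p,d,P=wrist("w1")
rep(P,"tin",520,640,0,90,131,150); rep(P,"jarlid",520,640,-90,0,132,146);rep(P,"knob",520,640,-90,0,146,170)
rep(P,"hex",600,700,-30,55,63,80); rep(P,"plinth",480,720,-140,150,15,25)
E
```

```text
clock: 1.3
eef_pos: [523.3, -119.5, 263.4]
tool_rot: [[-0.156, 0.988, 0.001], [0.988, 0.156, 0.002], [0.002, 0.001, -1.0]]
ft_force: [0.0, -0.8, -0.8]
finger_gap: 0.996
grasp_force: 0.0
clock: 1.7
eef_pos: [591.1, -63.4, 262.8]
tool_rot: [[-0.148, 0.989, -0.002], [0.989, 0.148, 0.0], [0.001, -0.002, -1.0]]
ft_force: [-0.7, 0.2, 0.5]
finger_gap: 0.996
grasp_force: 0.0
t 1.7 tcp [591.1 -63.4 262.8] yaw y 8.53 tilt [-0.002  0.    -1.   ] gap 0.996 F 0.0 [-0.7  0.2  0.5]
tin 7420 [574.4  48.9] [58.6 58.5] 8.5 z 138.6 circ [574.4  48.4] 39.3
jarlid 5710 [590.3 -46.1] [61. 61.] 41.7 z 141.0 circ [590.5 -46.3] 31.1
knob 720 [590.3 -46. ] [19.2 18.7] 34.3 z 152.7 circ [590.4 -46.4] 10.0
hex 4133 [651.9  11. ] [60.3 68.4] 66.1 z 69.5 circ [652.  11.] 34.3
plinth 15486 [617.7   5.6] [171.2 239.3] 8.7 z 19.2 circ [616.9   5.1] 144.4
```

View pics/w1.png

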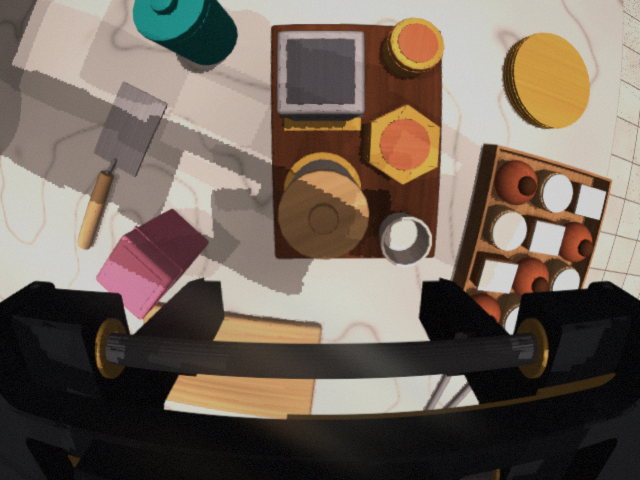

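The wrist view shows the jar lid at (322,215), the tin at (320,75) and the hex at (405,145). Its measurements agree within 1–2 mm: jar (590,-46), tin (574,48.7), hex (652,11). Next: descend on the jar, grip it and lift.

```bash
python3 -m handwheel '[-0.001,0.0175,0,0,0,0, 0,0,-0.035,0,0,0, 0,0,-0.035,0,0,0, 0,0,-0.035,0,0,0, 0,0,-0.035,0,0,0, 0,0,0,0,0,0]' 0.088 | head -2; python3 -m handwheel '[0,0,0,0,0,0,0,0,0,0,0,0,0,0,0,0,0,0,0,0,0,0,0,0,0,0,0,0,0,0,0,0,0,0,0,0,0,0,0,0,0,0]' 0.04
```

```text
clock: 2.35
eef_pos: [585.8, -45.8, 119.0]
clock: 3.05
eef_pos: [591.1, -47.2, 125.8]
tool_rot: [[-0.146, 0.989, 0.003], [0.989, 0.146, -0.001], [-0.001, 0.002, -1.0]]
ft_force: [-3.0, 0.2, 7.0]
finger_gap: 0.696
grasp_force: 30.0
```

```bash
python3 -m handwheel '[0,0,0.01,0,0,0,0,0,0.03,0,0,0,0,0,0.03,0,0,0,0,0,0.01,0,0,0,-0.015,-0.026,0,0,0,0,-0.02,-0.038,0,0,0,0,-0.02,-0.04,0,0,0,0,-0.02,-0.04,0,0,0,0,-0.02,-0.04,0,0,0,0,-0.02,-0.038,0,0,0,0,-0.015,-0.025,0,0,0,0,-0.005,-0.013,0,0,0,0]'; python3 -m handwheel '[0,0,0,0,0,0,0,0,0,0,0,0,0,0,0,0,0,0]' | head -4
python3 - <<'E'
from wr import *
st(); p,d=manip.read_camera("side"); cv2.imwrite("pics/s1.png",p[:,:,::-1])
E
```

```text
clock: 4.25
eef_pos: [453.3, -308.6, 203.0]
tool_rot: [[-0.144, 0.99, -0.001], [0.99, 0.144, 0.0], [0.001, -0.001, -1.0]]
ft_force: [0.3, 0.0, -3.6]
finger_gap: 0.696
grasp_force: 29.9
clock: 4.55
eef_pos: [455.7, -305.4, 203.4]
tool_rot: [[-0.148, 0.989, -0.0], [0.989, 0.148, 0.001], [0.001, -0.0, -1.0]]
ft_force: [0.5, 0.9, -3.2]
t 4.55 tcp [ 455.7 -305.4  203.4] yaw y 8.5 tilt [-0.     0.001 -1.   ] gap 0.697 F 29.9 [ 0.5  0.9 -3.2]
```

View pics/s1.png

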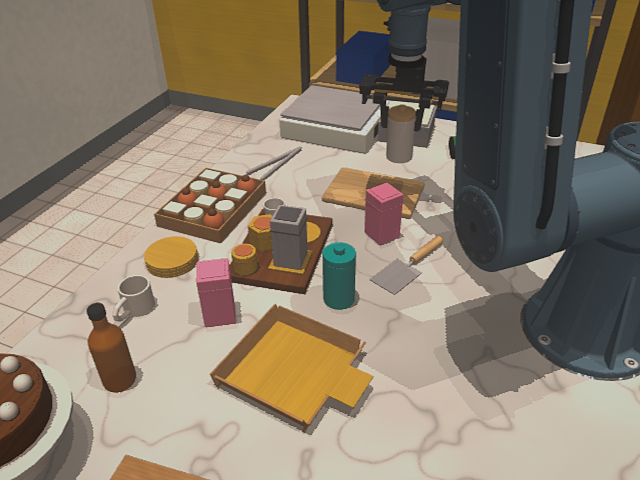

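The jar hangs upright in the gripper at (400,130), with the plinth otherwise undisturbed. Next: lower it onto the board.

```bash
python3 -m handwheel '[0,0,-0.03,0,0,0,0,0,-0.03,0,0,0,0,0,-0.015,0,0,0,0,0,-0.006,0,0,0,0,0,-0.003,0,0,0,0,0,-0.002,0,0,0,0,0,0,0,0,0]'; python3 -m handwheel '[0,0,-0.002,0,0,0,0,0,0,0,0,0,0,0,0,0,0,0]' | sed -n '2p;4p'
```

```text
clock: 5.3
eef_pos: [455.7, -307.3, 118.6]
tool_rot: [[-0.146, 0.989, 0.001], [0.989, 0.146, -0.001], [-0.001, 0.001, -1.0]]
ft_force: [0.3, 0.4, -3.5]
finger_gap: 0.696
grasp_force: 29.9
eef_pos: [455.7, -307.5, 116.9]
ft_force: [-1.0, 0.1, 3.2]
```

```bash
python3 -m handwheel '[0,0,0,0,0,0,0,0,0,0,0,0,0,0,0,0,0,0,0,0,0,0,0,0,0,0,0.02,0,0,0,0,0,0.04,0,0,0,0,0,0.04,0,0,0,0,0,0.02,0,0,0]' 0.088|sed -n '2p;4,6p'; python3 -m handwheel '[0.015,0.045,0,0,0,0,0.015,0.045,0,0,0,0,0.015,0.045,0,0,0,0,0.015,0.045,0,0,0,0,0.015,0.045,0,0,0,0,0.015,0.045,0,0,0,0,0.015,0.045,0,0,0,0,0.013,0.04,0,0,0,0,0,0,0,0,0,0,0,0,0,0,0,0]' |sed -n '2p'
python3 - <<'E'
from wr import *
st(); p,d,P=wrist("w2")
rep(P,"tin",520,640,0,90,131,150); rep(P,"plinth",480,720,-140,150,15,25)
h,s,v=cv2.split(cv2.cvtColor(p,cv2.COLOR_RGB2HSV)); g=(h>15)&(h<35)&(s>130); rep(P,"cardr",540,640,-95,-2,21.5,30,g)
p,d=manip.read_camera("top"); T=cloud("top",d,manip.camera_info("top")["world_from_camera"])
h,s,v=cv2.split(cv2.cvtColor(p,cv2.COLOR_RGB2HSV)); g=(h>15)&(h<35)&(s>130); rep(T,"cardr top",540,640,-95,-2,21.5,30,g)
rep(T,"jar top",400,520,-370,-240,123,136);rep(T,"jar knob",400,520,-370,-240,137,160)
cv2.imwrite("pics/t2.png",p[:,:,::-1])
E
```

```text
eef_pos: [456.1, -307.7, 239.4]
ft_force: [0.4, -0.2, -0.3]
finger_gap: 0.999
grasp_force: 0.0
eef_pos: [572.9, 48.9, 235.3]
t 7.4 tcp [572.9  48.9 235.3] yaw y 8.55 tilt [-0.001 -0.    -1.   ] gap 1.0 F 0.0 [ 0.4  0.6 -0.6]
tin 8211 [574.4  49.1] [58.3 57.6] 8.7 z 138.5 circ [574.5  49. ] 39.4
plinth 16686 [615.5  19.7] [171.  212.4] 8.7 z 19.3 circ [614.4  20. ] 133.6
cardr 2953 [592.2 -57.4] [75.2 56. ] 9.0 z 22.9 circ [590.5 -47.7] 38.0
cardr top 1085 [589.5 -47.1] [74.7 74.4] 6.8 z 23.4 circ [589.2 -46.5] 38.6
jar top 1128 [ 454.4 -305.9] [60.5 61.1] 53.7 z 131.7 circ [ 453.9 -306.3] 31.4
jar knob 136 [ 453.8 -305.5] [18.2 18.1] 50.2 z 143.4 circ [ 454.4 -306.3] 10.0
```

The jar stands on the board, and the round card centre is (589.5,-47). Next is the tin.

```bash
python3 -m handwheel '[0.001,0,-0.03,0,0,0, 0,0,-0.03,0,0,0, 0,0,-0.03,0,0,0, 0,0,-0.022,0,0,0, 0,0,0,0,0,0]' 0.088 | sed -n '2p;4p'; python3 -m handwheel '[0,0,0,0,0,0,0,0,0,0,0,0,0,0,0,0,0,0,0,0,0,0,0,0,0,0,0,0,0,0,0,0,0,0,0,0,0,0,0,0,0,0]' 0.04 | sed -n '2p;4,6p'
```

```text
eef_pos: [571.4, 46.6, 120.3]
ft_force: [-0.1, 0.0, -0.6]
eef_pos: [574.7, 48.0, 125.0]
ft_force: [-3.6, -1.8, 6.7]
finger_gap: 0.655
grasp_force: 29.9
```

```bash
python3 -m handwheel '[0,0,0.01,0,0,0,0,0,0.03,0,0,0,0,0,0.03,0,0,0,0,0,0.01,0,0,0,-0.002,-0.025,0,0,0,0,-0.003,-0.043,0,0,0,0,-0.003,-0.045,0,0,0,0,-0.003,-0.045,0,0,0,0,-0.003,-0.045,0,0,0,0,-0.003,-0.045,0,0,0,0,-0.002,-0.035,0,0,0,0,-0.001,-0.018,0,0,0,0]'|sed -n '2p;4,6p'; python3 -m handwheel '[0,0,0,0,0,0,0,0,-0.03,0,0,0,0,0,-0.03,0,0,0,0,0,-0.015,0,0,0,0,0,-0.006,0,0,0,0,0,-0.003,0,0,0,0,0,-0.002,0,0,0,0,0,0,0,0,0]'| sed -n '2p;4,6p'; python3 -m handwheel '[0,0,-0.002,0,0,0,0,0,0,0,0,0,0,0,0,0,0,0]' | sed -n '2p;4p'
```

```text
eef_pos: [553.1, -255.6, 202.6]
ft_force: [-0.1, -0.1, -4.2]
finger_gap: 0.655
grasp_force: 29.9
eef_pos: [554.8, -253.1, 118.8]
ft_force: [1.5, 0.5, -4.0]
finger_gap: 0.656
grasp_force: 29.9
eef_pos: [554.2, -252.9, 116.0]
ft_force: [-0.3, 0.0, -3.3]
```

```bash
python3 -m handwheel '[0,0,-0.001,0,0,0,0,0,0,0,0,0,0,0,0,0,0,0]' | sed -n '2p;4p'
```

```text
eef_pos: [554.3, -253.1, 116.0]
ft_force: [-3.2, 0.8, 5.1]
```

```bash
python3 -m handwheel '[0,0,0,0,0,0,0,0,0,0,0,0,0,0,0,0,0,0,0,0,0,0,0,0,0,0,0.02,0,0,0,0,0,0.04,0,0,0,0,0,0.04,0,0,0,0,0,0.02,0,0,0]' 0.088|sed -n '2p;4,6p'; python3 -m handwheel '[0.016,0.043,0,0,0,-2,0.016,0.043,0,0,0,0,0.016,0.043,0,0,0,0,0.016,0.043,0,0,0,0,0.016,0.043,0,0,0,0,0.016,0.043,0,0,0,0,0.002,0.005,0,0,0,0,0,0,0,0,0,0,0,0,0,0,0,0]' |sed -n '2p'
python3 - <<'E'
from wr import *
st(); p,d,P=wrist("w3")
rep(P,"hex",600,700,-30,55,63,80)
p,d=manip.read_camera("top"); T=cloud("top",d,manip.camera_info("top")["world_from_camera"])
h,s,v=cv2.split(cv2.cvtColor(p,cv2.COLOR_RGB2HSV)); g=(h>15)&(h<35)&(s>130)
rep(T,"card sq top",530,640,2,95,21.5,30,g);rep(T,"tin top",500,620,-330,-200,124,140)
rep(T,"jar top",400,520,-370,-240,123,136)
cv2.imwrite("pics/t3.png",p[:,:,::-1])
E
```

```text
eef_pos: [555.4, -253.7, 238.8]
ft_force: [0.5, 0.0, 0.6]
finger_gap: 1.0
grasp_force: 0.0
eef_pos: [651.8, 9.2, 234.5]
t 13.0 tcp [651.8   9.2 234.5] yaw y 6.39 tilt [-0.001 -0.001 -1.   ] gap 1.0 F 0.0 [0.2 0.2 0.5]
hex 4865 [652.4  10.8] [60.3 68.4] 6.6 z 69.3 circ [652.4  10.8] 34.5
card sq top none
tin top 1246 [ 552.6 -251.2] [57.  58.5] 7.9 z 129.3 circ [ 552.6 -251.5] 39.3
jar top 1125 [ 454.4 -306.4] [59.3 62.4] 8.0 z 131.8 circ [ 454.1 -306.4] 31.4
```

View pics/t3.png

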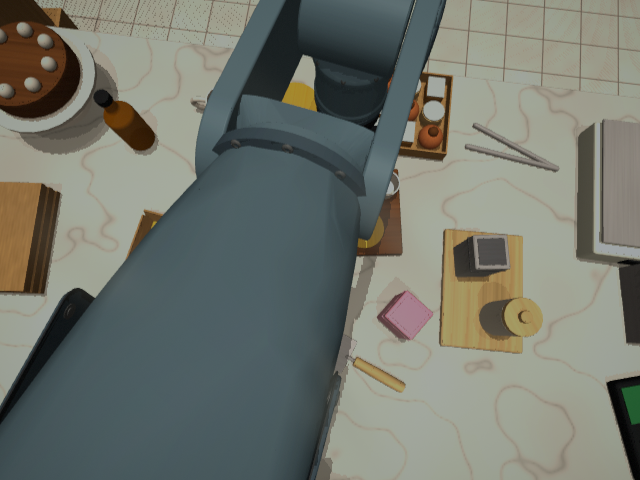

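The jar (523,316) and the tin (490,252) stand on the board. Before descending on the hex, I'll check the gripper body's clearance to the pastry box behind.

Run:
```python
from see import *
z=np.load("top0.npz");P=cloud("top",z["d"],z["M"]);X,Y,Z=P[...,0],P[...,1],P[...,2]
m=(X>550)&(X<800)&(Y>-45)&(Y<65)&(Z>25)
for a in range(700,800,20):
    k=m&(X>a)&(X<a+20); print(a,k.sum(),np.max(Z[k]) if k.any() else "")
```

```text
700 0 
720 0 
740 126 37.38572371290286
760 281 56.08783673178527
780 294 62.772134375896485
```

```bash
python3 -m handwheel '[0.0005,0.001,-0.035,0,0,0, 0,0,-0.035,0,0,0, 0,0,-0.035,0,0,0, 0,0,-0.035,0,0,0, 0,0,-0.025,0,0,0, 0,0,-0.014,0,0,0, 0,0,0,0,0,0]' 0.088 | sed -n '2p;4p'; python3 -m handwheel '[0,0,0,0,0,0,0,0,0,0,0,0,0,0,0,0,0,0,0,0,0,0,0,0,0,0,0,0,0,0,0,0,0,0,0,0,0,0,0,0,0,0]' 0.04 | sed -n '2p;4,6p'
```

```text
eef_pos: [651.0, 10.2, 53.6]
ft_force: [0.8, -0.4, -0.8]
eef_pos: [653.3, 11.1, 57.1]
ft_force: [-0.9, -0.6, 5.6]
finger_gap: 0.679
grasp_force: 30.0
```

```bash
python3 -m handwheel '[0,0,0.01,0,0,0,0,0,0.03,0,0,0,0,0,0.04,0,0,0,0,0,0.04,0,0,0,0,0,0.02,0,0,0,-0.015,0.022,0,0,0,0,-0.025,0.037,0,0,0,0,-0.025,0.037,0,0,0,0,-0.025,0.037,0,0,0,0,-0.025,0.037,0,0,0,0,-0.025,0.037,0,0,0,0,-0.025,0.037,0,0,0,0]'|sed -n '2p;4,6p'; python3 -m handwheel '[-0.016,0.023,0,0,0,0,-0.009,0.012,0,0,0,0,0,0,0,0,0,0,0,0,-0.04,0,0,0,0,0,-0.04,0,0,0,0,0,-0.04,0,0,0,0,0,-0.025,0,0,0,0,0,-0.008,0,0,0,0,0,-0.002,0,0,0,0,0,0,0,0,0,0,0,0,0,0,0]'| sed -n '2p;4,6p'; python3 -m handwheel '[0,0,-0.002,0,0,0,0,0,0,0,0,0,0,0,0,0,0,0]' | sed -n '2p;4p'
```

```text
eef_pos: [486.2, 256.5, 196.0]
ft_force: [0.1, 0.9, -2.1]
finger_gap: 0.68
grasp_force: 30.0
eef_pos: [464.1, 290.1, 41.9]
ft_force: [0.1, 0.7, -1.9]
finger_gap: 0.679
grasp_force: 30.0
eef_pos: [463.8, 290.4, 39.8]
ft_force: [0.4, -1.2, 3.7]
```

```bash
python3 -m handwheel '[0,0,0,0,0,0,0,0,0,0,0,0,0,0,0,0,0,0,0,0,0,0,0,0,0,0,0.02,0,0,0,0,0,0.045,0,0,0,0,0,0.045,0,0,0,0,0,0.045,0,0,0,0,0,0.04,0,0,0]' 0.088|sed -n '2p;4,6p'; python3 -m handwheel '[0.007,-0.045,0,0,0,2,0.007,-0.045,0,0,0,0,0.007,-0.045,0,0,0,0,0.007,-0.045,0,0,0,0,0.007,-0.045,0,0,0,0,0.007,-0.045,0,0,0,0,0.007,-0.045,0,0,0,0,0.007,-0.045,0,0,0,0,0.007,-0.045,0,0,0,0,0.007,-0.045,0,0,0,0,0.007,-0.045,0,0,0,0,0.012,-0.047,0,0,0,0]' |sed -n '2p';python3 -m handwheel '[0,0,0,0,0,0,0,0,0,0,0,0]' |sed -n '2p'
python3 - <<'E'
from wr import *
st(); p,d,P=wrist("w4")
rep(P,"tin",500,620,-330,-200,124,140)
p,d=manip.read_camera("top"); T=cloud("top",d,manip.camera_info("top")["world_from_camera"])
h,s,v=cv2.split(cv2.cvtColor(p,cv2.COLOR_RGB2HSV)); g=(h>15)&(h<35)&(s>130)
rep(T,"hex",400,540,220,360,48,60);rep(T,"tin top",500,620,-330,-200,124,140)
rep(T,"card sq",520,640,2,95,21.5,30,g);rep(T,"card rd",540,640,-95,-2,21.5,30,g)
rep(T,"plinth",480,720,-140,150,15,25);rep(T,"rt",600,690,70,125,58,75); rep(T,"ram",600,720,-120,-55,48,70)
cv2.imwrite("pics/t4.png",p[:,:,::-1])
E
```

```text
eef_pos: [462.5, 290.2, 236.0]
ft_force: [0.3, 0.3, -0.3]
finger_gap: 1.001
grasp_force: 0.0
eef_pos: [551.2, -253.5, 233.5]
eef_pos: [551.2, -252.5, 232.9]
t 19.4 tcp [ 551.2 -252.5  232.9] yaw y 8.3 tilt [-0.001  0.001 -1.   ] gap 0.996 F 0.0 [-0.1  0.3 -0.5]
tin 7744 [ 553.9 -251.7] [58.3 57.3] 8.5 z 129.5 circ [ 553.9 -251.9] 39.4
hex 985 [464.1 289.6] [59.9 68.1] 7.4 z 52.9 circ [464.2 289.6] 34.1
tin top 913 [ 552.7 -251.4] [56.9 57.8] 8.0 z 129.4 circ [ 552.4 -250.9] 38.8
card sq 1355 [574.8  47.8] [74.6 72.7] 7.7 z 23.5 circ [574.6  47.5] 51.1
card rd 1099 [588.9 -47.1] [75.  75.3] 29.9 z 23.4 circ [589.9 -47.7] 39.0
plinth 9037 [616.1   5. ] [170.  238.9] 8.8 z 19.9 circ [615.    5.5] 144.7
rt 543 [649.2 101.8] [48.4 47.7] 7.0 z 64.9 circ [649.4 102.7] 25.0
ram 187 [673.  -78.1] [46.1 50. ] 89.9 z 55.8 circ [673.  -76.9] 25.1
```

View pics/t4.png

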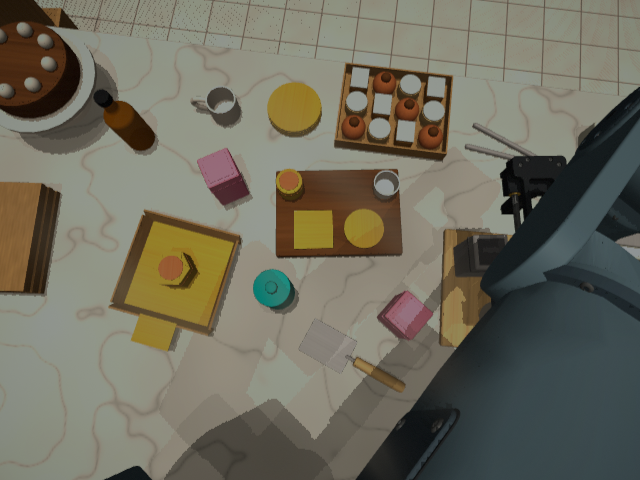

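The hex stands in the tray at (464,290), centred. The square card centre is (574.7,47.7) in the top view and the round card (589.2,-47.2). The board, low round tin and ramekin are unchanged. Next, the tin goes back.

```bash
python3 -m handwheel '[0.0025,0,-0.03,0,0,0, 0,0,-0.03,0,0,0, 0,0,-0.03,0,0,0, 0,0,-0.028,0,0,0, 0,0,0,0,0,0]' 0.088 | sed -n '2p;4p'; python3 -m handwheel '[0,0,0,0,0,0,0,0,0,0,0,0,0,0,0,0,0,0,0,0,0,0,0,0,0,0,0,0,0,0,0,0,0,0,0,0,0,0,0,0,0,0]' 0.04 | sed -n '2p;4,6p'; python3 -m handwheel '[0,0,0.01,0,0,0,0,0,0.03,0,0,0,0,0,0.03,0,0,0,0,0,0.02,0,0,0,0.001,0.025,0,0,0,0,0.003,0.043,0,0,0,0,0.003,0.045,0,0,0,0,0.003,0.045,0,0,0,0,0.003,0.045,0,0,0,0,0.003,0.045,0,0,0,0,0.003,0.035,0,0,0,0,0.002,0.017,0,0,0,0]'|sed -n '2p;4,6p';python3 -m handwheel '[0,0,0,0,0,0,0,0,0,0,0,0,0,0,0,0,0,0]'|sed -n '2,3p'
```

```text
eef_pos: [551.6, -248.2, 111.7]
ft_force: [-0.4, 0.6, 0.3]
eef_pos: [554.6, -252.4, 117.2]
ft_force: [-2.3, 0.1, 6.9]
finger_gap: 0.654
grasp_force: 29.9
eef_pos: [574.4, 51.5, 205.7]
ft_force: [-0.3, -0.8, -3.9]
finger_gap: 0.658
grasp_force: 29.9
eef_pos: [575.0, 47.3, 205.6]
tool_rot: [[-0.145, 0.989, -0.0], [0.989, 0.145, -0.0], [-0.0, -0.0, -1.0]]
```

```bash
python3 -m handwheel '[0.0005,0.0005,-0.03,0,0,0,0,0,-0.03,0,0,0,0,0,-0.012,0,0,0,0,0,-0.004,0,0,0,0,0,-0.002,0,0,0,0,0,0,0,0,0,0,0,0,0,0,0]'| sed -n '2p;4,6p'; python3 -m handwheel '[0,0,-0.0015,0,0,0,0,0,0,0,0,0,0,0,0,0,0,0]' | sed -n '2p;4p'
```

```text
eef_pos: [576.6, 48.5, 129.1]
ft_force: [-0.1, 0.6, -4.1]
finger_gap: 0.656
grasp_force: 29.9
eef_pos: [575.7, 48.7, 126.5]
ft_force: [0.1, 0.9, -3.5]
```

```bash
python3 -m handwheel '[0,0,-0.001,0,0,0,0,0,0,0,0,0,0,0,0,0,0,0]' | sed -n '2p;4p'
```

```text
eef_pos: [575.8, 48.8, 126.3]
ft_force: [-4.4, 1.1, 6.1]
```

```bash
python3 -m handwheel '[0,0,0,0,0,0,0,0,0,0,0,0,0,0,0,0,0,0,0,0,0,0,0,0,0,0,0.02,0,0,0,0,0,0.04,0,0,0,0,0,0.04,0,0,0,0,0,0.01,0,0,0]' 0.088|sed -n '2p;4,6p'; python3 -m handwheel '[-0.015,-0.045,0,0,0,0,-0.015,-0.045,0,0,0,0,-0.015,-0.045,0,0,0,0,-0.015,-0.045,0,0,0,0,-0.015,-0.045,0,0,0,0,-0.015,-0.045,0,0,0,0,-0.015,-0.045,0,0,0,0,-0.015,-0.04,0,0,0,0,0,0,0,0,0,0,0,0,0,0,0,0]' |sed -n '2p'
python3 - <<'E'
from wr import *
st(); p,d,P=wrist("w5")
rep(P,"jar",400,520,-370,-240,123,136);rep(P,"knob",400,520,-370,-240,137,160)
p,d=manip.read_camera("top"); T=cloud("top",d,manip.camera_info("top")["world_from_camera"])
rep(T,"tin top",520,640,0,90,131,150)
E
```

```text
eef_pos: [578.1, 48.5, 240.4]
ft_force: [0.1, 0.4, 1.0]
finger_gap: 0.998
grasp_force: 0.0
eef_pos: [455.0, -306.8, 234.4]
t 25.3 tcp [ 455.  -306.8  234.4] yaw y 8.27 tilt [-0.001  0.001 -1.   ] gap 0.998 F 0.0 [-0.5  0.   0.2]
jar 6291 [ 455.2 -306.5] [61.  61.1] 42.1 z 131.9 circ [ 455.3 -306.6] 31.1
knob 836 [ 455.1 -306.6] [19.4 19. ] 11.8 z 143.6 circ [ 455.  -306.4] 10.1
tin top 1237 [573.3  49.1] [57.5 58.1] 8.1 z 138.7 circ [573.8  49. ] 39.4
```

The tin is within 2 mm of its card. Now the jar.

```bash
python3 -m handwheel '[0,0,-0.03,0,0,0, 0,0,-0.03,0,0,0, 0,0,-0.03,0,0,0, 0,0,-0.027,0,0,0, 0,0,0,0,0,0]' 0.088 | sed -n '2p;4p'; python3 -m handwheel '[0,0,0,0,0,0,0,0,0,0,0,0,0,0,0,0,0,0,0,0,0,0,0,0,0,0,0,0,0,0,0,0,0,0,0,0,0,0,0,0,0,0]' 0.04 | sed -n '2p;4,6p'; python3 -m handwheel '[0,0,0.01,0,0,0,0,0,0.03,0,0,0,0,0,0.03,0,0,0,0,0,0.02,0,0,0,0.015,0.026,0,0,0,0,0.02,0.038,0,0,0,0,0.02,0.04,0,0,0,0,0.02,0.04,0,0,0,0,0.02,0.04,0,0,0,0,0.02,0.038,0,0,0,0,0.014,0.024,0,0,0,0,0.006,0.013,0,0,0,0]'|sed -n '2p;4,6p';python3 -m handwheel '[0,0,0,0,0,0,0,0,0,0,0,0,0,0,0,0,0,0]'|sed -n '2,3p'
```

```text
eef_pos: [454.3, -302.5, 114.4]
ft_force: [-0.6, 0.3, 0.3]
eef_pos: [456.2, -307.2, 119.8]
ft_force: [-1.7, 0.3, 6.5]
finger_gap: 0.697
grasp_force: 29.9
eef_pos: [591.1, -44.8, 208.2]
ft_force: [-0.4, -0.3, -3.3]
finger_gap: 0.697
grasp_force: 29.9
eef_pos: [590.0, -48.7, 208.1]
tool_rot: [[-0.145, 0.989, -0.001], [0.989, 0.145, -0.0], [-0.0, -0.001, -1.0]]
```

```bash
python3 -m handwheel '[0,0.001,-0.03,0,0,0,0,0,-0.03,0,0,0,0,0,-0.012,0,0,0,0,0,-0.004,0,0,0,0,0,-0.003,0,0,0,0,0,0,0,0,0,0,0,0,0,0,0]'| sed -n '2p;4,6p'; python3 -m handwheel '[0,0,-0.0015,0,0,0,0,0,0,0,0,0,0,0,0,0,0,0]' | sed -n '2p;4p'
```

```text
eef_pos: [591.5, -46.6, 130.6]
ft_force: [-0.9, 0.3, -3.2]
finger_gap: 0.697
grasp_force: 29.9
eef_pos: [591.4, -46.5, 128.8]
ft_force: [-0.6, 0.0, 2.8]
```

Contact. Next: release, lift, retreat to the right and check.

```bash
python3 -m handwheel '[0,0,0,0,0,0,0,0,0,0,0,0,0,0,0,0,0,0,0,0,0,0,0,0,0,0,0.02,0,0,0,0,0,0.04,0,0,0,0,0,0.04,0,0,0,0,0,0.02,0,0,0]' 0.088|sed -n '2p;4,6p'; python3 -m handwheel '[-0.015,-0.045,0,0,0,0,-0.015,-0.045,0,0,0,0,-0.015,-0.045,0,0,0,0,-0.015,-0.045,0,0,0,0,-0.015,-0.045,0,0,0,0,-0.015,-0.045,0,0,0,0,0,0,0,0,0,0,0,0,0,0,0,0]' |sed -n '2p'
python3 - <<'E'
from wr import *
st()
for n in ["top","side"]:
    p,d=manip.read_camera(n); T=cloud(n,d,manip.camera_info(n)["world_from_camera"]); print(n)
    rep(T,"tin",520,640,0,90,131,150);rep(T,"jarlid",520,640,-90,0,132,146);rep(T,"knob",520,640,-90,0,146,170)
    rep(T,"hex",400,540,220,360,48,60);rep(T,"rt",600,690,70,125,58,75); rep(T,"ram",600,720,-120,-55,48,70)
    cv2.imwrite(f"pics/{n}9.png",p[:,:,::-1])
E
```

```text
eef_pos: [592.0, -46.7, 251.7]
ft_force: [0.8, -0.0, -0.0]
finger_gap: 1.002
grasp_force: 0.0
eef_pos: [500.1, -317.2, 247.4]
t 30.7 tcp [ 500.1 -317.2  247.4] yaw y 8.26 tilt [-0.     0.001 -1.   ] gap 0.995 F 0.0 [-0.3 -0.1  0.7]
top
tin 1232 [573.2  49.1] [57.4 58.1] 7.8 z 138.7 circ [573.6  48.9] 39.4
jarlid 977 [588.9 -46.6] [59.8 61. ] 6.4 z 141.1 circ [589.4 -46.1] 31.1
knob 119 [588.7 -46. ] [18.8 18. ] 78.5 z 152.7 circ [589.3 -46.1] 9.8
hex 983 [463.8 289.1] [60.  67.4] 5.7 z 53.1 circ [464.2 289.7] 34.5
rt 539 [649.3 101.7] [48.4 46.3] 0.1 z 64.9 circ [649.2 102.3] 24.8
ram 185 [672.8 -78. ] [49.  46.4] 2.8 z 56.1 circ [673.  -78.3] 25.4
side
tin 605 [574.1  50.9] [58.5 62.2] 8.0 z 138.5 circ [573.1  52.8] 40.2
jarlid 417 [589.5 -43.2] [58.1 67.2] 24.4 z 140.4 circ [591.8 -43.1] 34.5
knob 58 [588.9 -41.3] [18.9 18.1] 31.5 z 151.7 circ [589.4 -42.2] 11.3
hex 934 [463.7 292.4] [61.7 68.8] 8.6 z 52.8 circ [463.6 292.9] 35.2
rt 309 [650.6 101.4] [46.8 52.2] 89.8 z 64.6 circ [649.1 103.8] 27.7
ram 93 [678.3 -82.7] [49.2 37. ] 37.0 z 54.6 circ [674.9 -77.1] 25.4
```

View pics/top9.png

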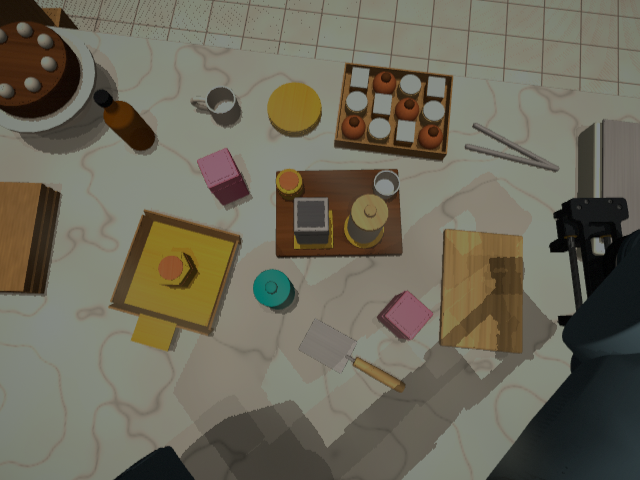

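The picture shows the tin (311,215) and the jar (368,218) back upright on their cards, within about 2 mm. The hex is in the tray (178,268), the other things are unmoved and the arm is clear.

```bash
python3 -c "
from bench import manip
print(manip.job_done())"
```

```text
the job is handed in; nothing more can be done
None
```

I handed the job in: the hexagonal tin stands in the pastry tray, the jar and square tin are back upright on their cards within about 2 mm, and the low round tin and ramekin have not moved; the hand-in returned no verdict.

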